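# Bolt down the heatsink: four sprung thumb nuts, crosswise

## Robot

A 6-joint arm with a two-finger parallel gripper is mounted at the origin on a cart in front of the work surface, level with it; the furniture and walls round the work are solid. World frame = base frame: x ahead of the robot, y to its left, z up, the work surface at z = 0. Lengths are in m, angles in degrees, forces in N, time in s.
With the tool pointing down it reaches from about 0.325 to 0.775 m from the base axis. Payload 5.5 kg.
Tool frame: the origin (TCP) lies at the centre of the arm's flange, where the gripper is bolted on; the fingertips stand 182 mm ahead of it and the grasp point (between the pads) lies 163 mm ahead of it; z points along the fingers, y is the line along which they close (so a half turn about z gives the same grasp; the last joint's range is limited). The gripper opens to 88 mm and grips with 3 to 60 N. Pads are 20 mm wide; open, the fingers measure 115 mm over their backs; the gripper's body (75 mm by 178 mm) begins 61 mm behind the grasp point.
Start: joints at [66.709, 5.22, 70.514, -0, 104.267, -3.249], TCP at [0.206, 0.564, 0.405] pointing down, gripper open.
Joint ranges: [-164.24, 164.24], [-49.07, 125.15], [9.68, 141.18], [-86.29, 266.29], [3.28, 154.24], [-151.56, 151.56]. Speed limits (degrees/s): [147.25, 147.25, 172.46, 180, 180, 180].

## Interface

Orientations are given as [roll, pitch, yaw] about the fixed x, y, z axes, in that order (R = Rz(yaw) Ry(pitch) Rx(roll)).
In Python, from station import r gives the robot as it stands. The module is installed in compiled form; this text tells all that it offers. Calls block until the motion is done:
- r.reach(position, orientation): joint-space move of the TCP to a pose.
- r.servo_line(position, rotation=None, speed=0.15): straight line of the TCP; rotation=None keeps the orientation; speed is the mean speed in m/s.
- r.move_joints(angles): joint-space move.
- r.let_go() and r.grab(squeeze=None): open the fingers fully, or close them until they stop; squeeze is the grip in N (None keeps the last).
- r.wait(seconds).
- r.inverse_kinematics(position, orientation): joint angles nearest the present ones, or None.
- r.sense(): the state.
- r.snapshot(name): name is "side" or "top" or "wrist"; returns a dict with "frame" (384x512x3 uint8, red, green, blue), "fx", "fy", "cx", "cy" (pixels), "R" (3x3) and "t" (3): a world point X has camera coordinates R X + t. Camera axes: x right, y down, z forward; pixel columns grow to the right and rows downward; lengths in m; the calibration is good to about 2 mm. The wrist camera is an equidistant fisheye: a pixel r from the principal point sees the ray r / f radians off the axis. A picture is of the moment at which its call begins. There is no depth.
A pose or a line that the arm cannot do raises r.IKError and nothing moves.
- r.hand_in(): hands the job in; it is judged then, once.
The state is a dict: "clock": time; "joints": joint angles; "joint_vel": joint speeds; "joint_torque": joint torques, N m; "tcp_pos": TCP position; "orientation": TCP orientation; "contact_force": force on the tool from outside, world axes, zero at the start; "torque": the same for the moment, N m; "opening": finger opening in m; "gripper_force": force on a finger pad.
Only numpy, scipy, OpenCV 4.12 (cv2) and the standard library are available. Lean on these libraries where they do the work, as an engineer would, in place of code of your own. Each camera call takes 0.05 s, during which the arm holds its last target. There are 200 camera calls.

## Task

The heatsink on the mainboard is only resting on its processor; pull it down evenly by tightening its four black-sleeved thumb nuts clockwise, about half a turn each, until you feel each one come home on its stop. Work crosswise: after the first nut do the one diagonally opposite, then the other two. Stop as soon as a nut comes up solid, because the studs are only pressed into the board and spin if a nut is forced; do not lean on the heatsink, and leave the things lying around where they are.

Things in the scene. Friction and masses are not known exactly. Their poses are not given: they have to be found in the camera images.
- mainboard: Small dark green computer mainboard, 190 x 190 mm, on an aluminium test-bench tray, 216 x 216 mm, fixed to the bench. Origin: under the tray's centre, at bench height; z up; x towards the edge with the metal rear connectors, y towards the two long memory slots. Board top 20 mm above the bench, processor die (26 x 26 mm, below the heatsink) 28 mm. All but the nuts is lower than 45 mm.
- heatsink: Aluminium heatsink, 104 x 104 mm, 5 mm base plate with low fins, 15 mm high in all, 0.35 kg; lies loose on the processor at the board's centre, held down only by the springs of the four nuts on its corners. Origin: centre of its underside, 28 mm above the bench; fin tops 43 mm above it.
- nut_1_top (a point): Upright brass thumb nut in a round black rubber grip sleeve, 22 mm in diameter, at the heatsink's +x +y corner (40 mm along each of the board's axes from its centre; diagonal partner: nut 3). Point: centre of the brass top, about 75 mm above the bench; z up, x along its white mark. 28 mm tall. Right-hand thread: clockwise from above tightens, 3 mm lower a full turn. A spring below it presses on the heatsink.
- nut_2_top (a point): Upright brass thumb nut in a round black rubber grip sleeve, 22 mm in diameter, at the heatsink's +x -y corner (40 mm along each of the board's axes from its centre; diagonal partner: nut 4). Point: centre of the brass top, about 75 mm above the bench; z up, x along its white mark. Like nut 1. Locking thread: needs about 0.32 N m all the way (pinch it with 30 N or more), and stays where left.
- nut_3_top (a point): Upright brass thumb nut in a round black rubber grip sleeve, 22 mm in diameter, at the heatsink's -x -y corner (40 mm along each of the board's axes from its centre; diagonal partner: nut 1). Point: centre of the brass top, about 75 mm above the bench; z up, x along its white mark. Like nut 1. Its sleeve twists on the brass by 1 rad per N m. The brass stops dead when home on the stud's shoulder.
- nut_4_top (a point): Upright brass thumb nut in a round black rubber grip sleeve, 22 mm in diameter, at the heatsink's -x +y corner (40 mm along each of the board's axes from its centre; diagonal partner: nut 2). Point: centre of the brass top, about 75 mm above the bench; z up, x along its white mark. Like nut 1. To its stop the brass turns 2.0 to 3.15 rad from the start, different for each.
- stud_1 (a joint): Turn of nut 1's stud in the board (rad, clockwise from above positive, 0 as pressed in). The press fit holds 0.50 N m; above that the stud spins in the board and is ruined.
- stud_2 (a joint): Turn of nut 2's stud in the board (rad, clockwise from above positive, 0 as pressed in). The press fit holds 0.50 N m; above that the stud spins in the board and is ruined.
- stud_3 (a joint): Turn of nut 3's stud in the board (rad, clockwise from above positive, 0 as pressed in). The press fit holds 0.50 N m; above that the stud spins in the board and is ruined.
- stud_4 (a joint): Turn of nut 4's stud in the board (rad, clockwise from above positive, 0 as pressed in). The press fit holds 0.50 N m; above that the stud spins in the board and is ruined.
- paste: White paste syringe, 22 x 102 x 22 mm, lying to the right; to be left alone. Origin: centre of its underside.
- bit_box: Flat green box, 63 x 106 x 22 mm, lying to the right; to be left alone. Origin: centre of its underside.
- old_cooler: Old processor cooler with a black fan on top, 100 x 80 x 57 mm, standing to the right; to be left alone. Origin: centre of its underside.
- ipa_bottle: White bottle with a red spout, 58 mm in diameter, 160 mm tall, standing at the back right; to be left alone. Origin: centre of its underside.
- jar_nuts: Jar with a blue lid, 57 mm in diameter, 76 mm tall, standing behind the board; to be left alone. Origin: centre of its underside.
- screw_tin: Round tin of screws, 66 mm in diameter, 30 mm tall, standing at the front left; to be left alone. Origin: centre of its underside.
There are look-alikes about, which are no part of the job. What is shaped like the heatsink but yellow is not meant.

How it is judged (in metres and radians):
On the way, in this order (a step that is already met when the one before it is completed fails the run):
1. a first nut is home on its stop (z of any of nut_1_top, nut_2_top, nut_3_top, nut_4_top in the frame of mainboard below 0.07358 m), for 0.2 s.
2. the nut diagonally opposite is home too ((z of each of nut_1_top, nut_3_top in the frame of mainboard below 0.07358 m or z of each of nut_2_top, nut_4_top in the frame of mainboard below 0.07358 m)), for 0.2 s.
3. a third nut is home ((z of each of nut_2_top, nut_3_top, nut_4_top in the frame of mainboard below 0.07358 m or z of each of nut_1_top, nut_3_top, nut_4_top in the frame of mainboard below 0.07358 m or z of each of nut_1_top, nut_2_top, nut_4_top in the frame of mainboard below 0.07358 m or z of each of nut_1_top, nut_2_top, nut_3_top in the frame of mainboard below 0.07358 m)), for 0.2 s.
At the end, for the whole second after the job is handed in: All four nuts are home on their stops (tops within 0.08 mm of the stop height, which is 0.17 rad of turn), the heatsink lies flat on the processor within 0.012 rad and at rest (z of each of nut_1_top, nut_2_top, nut_3_top, nut_4_top in the frame of mainboard below 0.07358 m and angle between the z axis of heatsink and the z axis of mainboard, either way round below 0.012 rad and z of heatsink in the frame of mainboard below 0.029 m and linear speed of heatsink below 0.01 m/s); the robot touches nothing.
It fails at once if two neighbouring nuts are home while both of their opposites are still loose (not crosswise) ((z of each of nut_1_top, nut_2_top in the frame of mainboard below 0.07358 m and not (z of nut_3_top in the frame of mainboard below 0.07358 m) and not (z of nut_4_top in the frame of mainboard below 0.07358 m)) or (z of each of nut_2_top, nut_3_top in the frame of mainboard below 0.07358 m and not (z of nut_4_top in the frame of mainboard below 0.07358 m) and not (z of nut_1_top in the frame of mainboard below 0.07358 m)) or (z of each of nut_3_top, nut_4_top in the frame of mainboard below 0.07358 m and not (z of nut_1_top in the frame of mainboard below 0.07358 m) and not (z of nut_2_top in the frame of mainboard below 0.07358 m)) or (z of each of nut_4_top, nut_1_top in the frame of mainboard below 0.07358 m and not (z of nut_2_top in the frame of mainboard below 0.07358 m) and not (z of nut_3_top in the frame of mainboard below 0.07358 m))).
It fails at once if a nut is forced so that its stud spins in the board (more than 0.1 rad) ((value of joint stud_1 above 0.1 rad or value of joint stud_1 below -0.1 rad) or (value of joint stud_2 above 0.1 rad or value of joint stud_2 below -0.1 rad) or (value of joint stud_3 above 0.1 rad or value of joint stud_3 below -0.1 rad) or (value of joint stud_4 above 0.1 rad or value of joint stud_4 below -0.1 rad)).
It fails at once if the fingers press on the heatsink with more than 15 N (contact force between the fingers and heatsink above 15 N).
It fails at once if a thing lying around is moved more than 20 mm (distance of any of paste, bit_box, old_cooler, ipa_bottle, jar_nuts, screw_tin from where it was at the start of the episode above 0.02 m).
It also fails if it takes over 72 s, if anything falls off the work surface, if the arm or the gripper's body presses on something with over 40 N, if the wrist force passes 120 N, or if a joint passes its speed limit or range.

## Working session

There is one attempt and no reset: what is moved stays moved. The work goes in short steps, each a Python script; the robot and the scene stay as the last script left them, time stands still between calls to the robot, and variables do not carry over. Pictures are saved under pics/ and viewed, at most 10 in all, crops included, and the job is handed in when it is done.

```bash
mkdir -p pics; ls
python3 - <<'E'
from station import r
import cv2,numpy as np
s=r.sense();print(s)
for n in("top","side"):
    d=r.snapshot(n);cv2.imwrite(f"pics/{n}0.png",d["frame"][:,:,::-1]);np.savez(f"{n}0.npz",**d);print(n,d["fx"],d["cx"],d["cy"],-d["R"].T@d["t"])
E
```

```text
pics
{'clock': 0.0, 'joints': array([ 6.67099711e+01,  5.26233110e+00,  7.05815537e+01, -4.45273141e-04,
        1.04267056e+02, -3.24861690e+00]), 'joint_vel': array([-0.07550233,  0.01921768,  0.02430946,  0.08686091,  0.02669357,
       -0.10157662]), 'joint_torque': array([ 6.86271378e-04, -4.46445322e+01, -4.06448936e+01,  7.01820944e-02,
        2.89696909e-02, -1.08027186e-04]), 'tcp_pos': array([0.20564231, 0.56371374, 0.40351788]), 'orientation': array([-1.79889213e+02, -5.85579960e-03,  1.59958473e+02]), 'contact_force': array([ 0.62670805, -0.33322915,  0.89304757]), 'torque': array([-0.04121273, -0.03835135,  0.04318961]), 'gripper_force': 0.0, 'opening': 0.08769415229943497}
top 356.26836579771356 255.45608729213012 186.15801110555623 [ 0.47870015 -0.14768406  1.07957987]
side 379.8292234688898 253.35889020569363 190.33580215259394 [-0.09552481 -1.03372814  0.73963502]
```

View pics/top0.png

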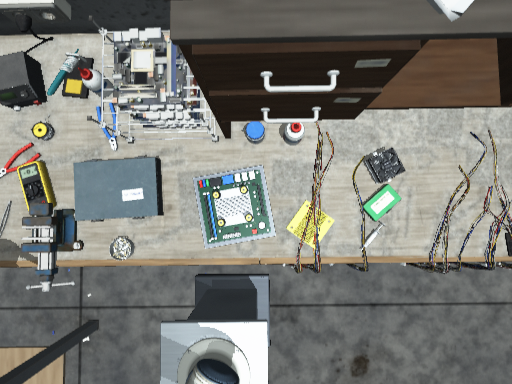

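View pics/side0.png

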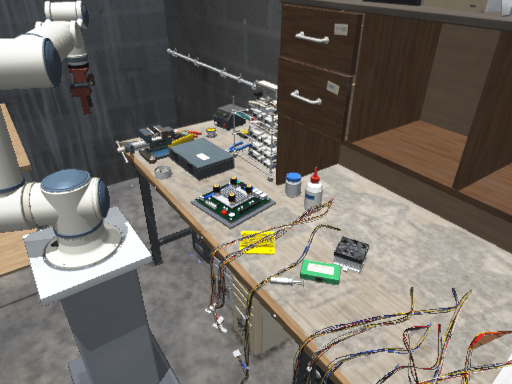

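The top view shows the green board with its heatsink at about (234,206). The yellow look-alike is at (311,224) and is not meant. I'll confirm this in an enlarged crop.

Run:
```python
import cv2
im=cv2.imread("pics/top0.png")[160:252,186:282]
cv2.imwrite("pics/c1.png",cv2.resize(im,None,fx=6,fy=6,interpolation=cv2.INTER_CUBIC))
```

```text
(no output)
```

View pics/c1.png

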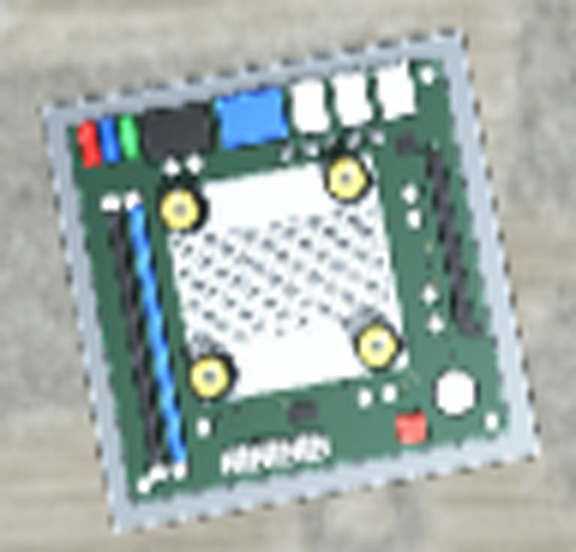

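The crop shows four brass tops with black sleeves on the silver heatsink, in crop pixels:
- Nut 1: (180,210), on the connector and memory-slot side
- Nut 2: (346,178)
- Nut 3: (377,345)
- Nut 4: (210,377)

This is the heatsink meant, as it is silver and sits on the green board. Next I'll compute the positions.

```bash
cat > h.py <<'E'
import numpy as np
def ray(d,u,v,z):
    q=d["R"].T@np.array([(u-d["cx"])/d["fx"],(v-d["cy"])/d["fy"],1]);c=-d["R"].T@d["t"]
    return c+q*(z-c[2])/q[2]
def fit(P): # P 4x2 nuts 1..4 -> centre, yaw, fitted
    S=.04*np.array([[1,1],[1,-1],[-1,-1],[-1,1]]);c=P.mean(0);Q=P-c
    y=np.arctan2((S[:,0]*Q[:,1]-S[:,1]*Q[:,0]).sum(),(S*Q).sum());R=np.array([[np.cos(y),-np.sin(y)],[np.sin(y),np.cos(y)]])
    F=c+S@R.T; return c,y,F,np.linalg.norm(P-F,axis=1)
E
python3 - <<'E'
from h import *
d=np.load("top0.npz")
f=lambda a,o:o+(a+.5)/6-.5
P=np.array([ray(d,f(u,186),f(v,160),.075)[:2] for u,v in[(180,210),(346,178),(377,345),(210,377)]])
c,y,F,e=fit(P);print(P,c,np.degrees(y),F,e)
print("bottle",ray(d,293,131,.13),"jar",ray(d,255,131,.076), "drawer",ray(d,232,137,.2),ray(d,232,137,.5))
from station import r
for i,(x,yy) in enumerate(F):
    for yaw in range(-180,180,30):
        q=r.inverse_kinematics([x,yy,.24],[180,0,yaw])
        print(i+1,yaw,None if q is None else np.round(q,0)) if yaw%60==0 else 0
E
```

```text
[[ 0.52467191 -0.02049045]
 [ 0.53863487 -0.09890889]
 [ 0.46006087 -0.11255051]
 [ 0.44616835 -0.03409431]] [ 0.492384   -0.06651104] 9.954456285491247 [[ 0.52486721 -0.02019861]
 [ 0.53869643 -0.09899425]
 [ 0.45990079 -0.11282347]
 [ 0.44607157 -0.03402783]] [0.00035116 0.00010524 0.00031644 0.00011741]
bottle [ 0.69068521 -0.23754458  0.13      ] jar [ 0.70458402 -0.13439307  0.076     ] drawer [ 0.662458   -0.07831523  0.2       ] [ 0.59978336 -0.10197499  0.5       ]
1 -180 [ -6.  -5.  97.   0.  87. -96.]
1 -120 None
1 -60 [ -6.  -5.  97.  -0.  87. 144.]
1 0 [-6. -5. 97. -0. 87. 84.]
1 60 [-6. -5. 97. -0. 87. 24.]
1 120 [ -6.  -5.  97.   0.  87. -36.]
2 -180 [ -14.   -1.   94.    0.   87. -104.]
2 -120 None
2 -60 [-14.  -1.  94.  -0.  87. 136.]
2 0 [-14.  -1.  94.  -0.  87.  76.]
2 60 [-14.  -1.  94.  -0.  87.  16.]
2 120 [-14.  -1.  94.   0.  87. -44.]
3 -180 [ -18.  -13.  105.    0.   88. -108.]
3 -120 None
3 -60 [-18. -13. 105.  -0.  88. 132.]
3 0 [-18. -13. 105.  -0.  88.  72.]
3 60 [-18. -13. 105.  -0.  88.  12.]
3 120 [-18. -13. 105.   0.  88. -48.]
4 -180 [ -9. -17. 108.   0.  89. -99.]
4 -120 None
4 -60 [ -9. -17. 108.  -0.  89. 141.]
4 0 [ -9. -17. 108.  -0.  89.  81.]
4 60 [ -9. -17. 108.  -0.  89.  21.]
4 120 [ -9. -17. 108.   0.  89. -39.]
```

```bash
cat >> h.py <<'E'
NUT=np.array([[.52487,-.02020],[.53870,-.09899],[.45990,-.11282],[.44607,-.03403]])
def down(yaw): return [180,0,(yaw+180)%360-180]
E
python3 - <<'E'
from h import *
from station import r
import cv2
c=NUT.mean(0)
print(r.sense()["clock"]); r.reach([c[0],c[1],.36],down(210)); print(r.sense()["clock"])
d=r.snapshot("wrist"); np.savez("w.npz",**d);cv2.imwrite("pics/w1.png",cv2.resize(d["frame"][:,:,::-1],None,fx=1.5,fy=1.5))
print(d["fx"],d["cx"],d["cy"],-d["R"].T@d["t"])
t0=r.sense();print(t0["clock"],t0["torque"],t0["joint_torque"][5])
for k in range(4):
    p=t0["tcp_pos"];r.servo_line(p,down(210-4*(k+1)));s=r.sense();print(s["clock"],s["torque"],s["contact_force"],s["joint_torque"][5],s["orientation"],s["joints"][5])
T=[]
for k in range(20): r.wait(.01);s=r.sense();T.append(np.r_[s["torque"],s["contact_force"],s["joint_torque"][5]])
print(np.mean(T,0),np.std(T,0),r.sense()["clock"])
q=s["joints"].copy();q[5]+=4;r.move_joints(q);print(r.sense()["clock"])
E
```

```text
0.1
2.5667
297.3186396354542 255.10736435363614 189.08154740336172 [ 0.42069311 -0.10655664  0.34036143]
2.6167 [ 0.02263683 -0.01999385 -0.03361947] 0.0016225890067289583
2.8667 [0.02445415 0.06039808 0.01517265] [ 0.2986786  -0.28854775  0.56284943] 0.26616367511451244 [ 1.79997204e+02  1.71713458e-03 -1.53860365e+02] -127.64500395012404
3.1167 [ 0.02359852 -0.03551243  0.01302801] [ 0.55473027 -0.4547663  -0.09912896] 0.24513051845133305 [ 1.79999836e+02 -1.79929731e-03 -1.57825410e+02] -123.71143622824992
3.3667 [ 0.05030616 -0.04319409  0.03295115] [-0.14866147  0.08447593 -0.18311163] 0.23838928900659084 [ 1.79999142e+02  1.87216006e-03 -1.61805446e+02] -119.74290731844594
3.6167 [ 0.04792718 -0.01569585 -0.00744755] [-0.01205216 -0.3378105   0.26899921] 0.2357069682329893 [ 1.79999466e+02 -1.22728749e-03 -1.65802763e+02] -115.75007538988412
[ 0.04273722 -0.00016448 -0.00891932 -0.03679377  0.05416823 -0.07936194
  0.02438149] [0.02741721 0.03514847 0.02626227 0.47902955 0.5657151  0.51030674
 0.06387577] 3.7833
4.0333
```

View pics/w1.png

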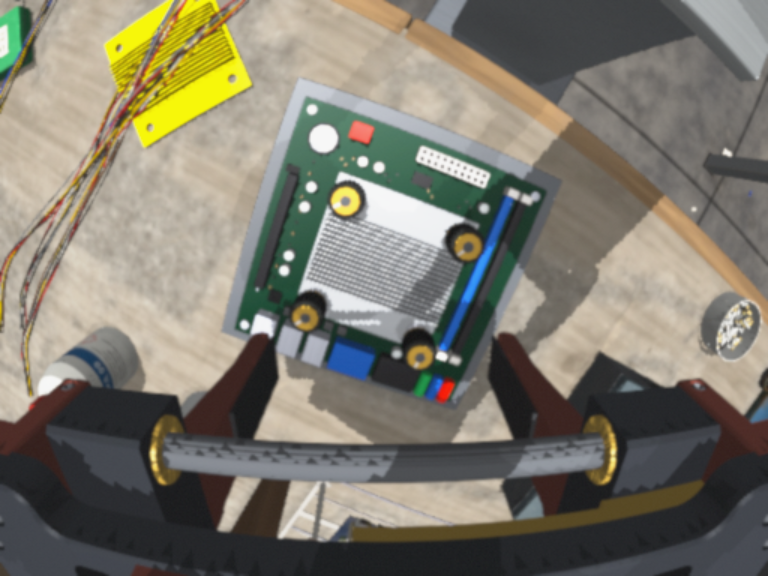

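The wrist view, taken at the hover, shows the nuts at these 1.5x pixels: nut 3 (346,201), nut 4 (466,244), nut 1 (420,356), nut 2 (305,317). I'll cross-check the positions with the fisheye model, then grip nut 1 softly and read the lateral force.

Run:
```python
from h import *
from station import r
d=np.load("w.npz")
def fr(u,v,z):
    a=np.array([u-d["cx"],v-d["cy"]]);R=np.linalg.norm(a);th=R/d["fx"]
    q=d["R"].T@np.r_[a/R*np.sin(th),np.cos(th)];c=-d["R"].T@d["t"];return c+q*(z-c[2])/q[2]
P=np.array([fr((u+.5)/1.5-.5,(v+.5)/1.5-.5,.075)[:2] for u,v in[(420,356),(305,317),(346,201),(466,244)]])
c,y,F,e=fit(P);print(F-NUT,np.degrees(y),e)
def st(n=8):
    T=[]
    for k in range(n): r.wait(.0083);s=r.sense();T.append(np.r_[s["torque"],s["contact_force"]])
    return np.mean(T,0).round(3),round(s["clock"],2)
x,yy=NUT[0]
r.reach([x,yy,.30],down(210)); print(st()); r.servo_line([x,yy,.2345]);print(st())
r.grab(6);s=r.sense();print(st(),s["opening"],s["gripper_force"],s["tcp_pos"])
```

```text
[[-0.00103589  0.00179563]
 [-0.00093138  0.00180854]
 [-0.00090846  0.00170403]
 [-0.00101298  0.00169112]] 10.031023254788993 [0.00021027 0.00022658 0.00119137 0.00117167]
(array([ 0.063,  0.015,  0.027, -0.129,  0.027,  0.537]), 4.53)
(array([ 0.05 ,  0.016, -0.015, -0.03 , -0.25 ,  0.188]), 5.17)
(array([ 0.638,  0.436, -0.007, -2.49 ,  3.389,  2.024]), 6.27) 0.021419879045125278 5.997668132185936 [ 0.52468654 -0.01981809  0.23447511]
```

```bash
cat >> h.py <<'E'
def st(r,n=8):
    T=[]
    for k in range(n): r.wait(.0083);s=r.sense();T.append(np.r_[s["torque"],s["contact_force"]])
    return np.mean(T,0).round(3)
E
python3 - <<'E'
from h import *
from station import r
x,yy=NUT[0]; a=np.array([-.5,.866])
for m in(.001,.002):
    r.servo_line([x+a[0]*m,yy+a[1]*m,.2345]);t=st(r);print(m,t,t[3:5]@a,r.sense()["tcp_pos"],r.sense()["clock"])
E
```

```text
0.001 [ 0.207  0.157 -0.006 -0.561  0.963  0.959] 1.114458 [ 0.52441818 -0.01944686  0.23452882] 6.5833
0.002 [-0.592 -0.405 -0.012  2.285 -3.647 -0.754] -4.300802 [ 0.5240997  -0.01899352  0.23457601] 6.9
```

```bash
cat >> h.py <<'E'
OFF=np.array([-.0006,.00105])
def turn(r,i,z0=.2345,y0=210,coarse=120,maxa=216):
    x,y=NUT[i-1]+OFF; a=0; log=[]; base=None; hi=0
    while a<maxa:
        a+=15 if a<coarse else (2 if hi else 4)
        r.servo_line([x,y,z0-.003*max(a-15,0)/360],down(y0-a))
        t=st(r,6); T=abs(t[2]); log.append((a,float(t[2]),round(r.sense()["clock"],1)))
        if base is None or a<=coarse:
            base=T if a>=coarse else base
            if T>.43: break
            continue
        hi=T>base+.035
        if T>base+.065 or T>.43: break
        if not hi: base=.7*base+.3*T
    print(i,log,"base",base,t); s=r.sense(); print(s["joints"][5],s["opening"],s["gripper_force"],s["orientation"][2])
E
python3 - <<'E'
from h import *
from station import r
x,y=NUT[0]+OFF; r.servo_line([x,y,.2345]);r.grab(45);print(st(r))
turn(r,1)
E
```

```text
[-0.543 -0.3   -0.011  1.573 -3.224 -0.088]
1 [(15, 0.254, 7.9), (30, 0.33, 8.3), (45, 0.315, 8.8), (60, 0.324, 9.3), (75, 0.307, 9.7), (90, 0.341, 10.2), (105, 0.33, 10.6), (120, 0.319, 11.1), (124, 0.314, 11.4), (128, 0.33, 11.7), (132, 0.314, 12.0), (136, 0.319, 12.3), (140, 0.328, 12.6), (144, 0.326, 12.9), (148, 0.33, 13.2), (152, 0.309, 13.5), (156, 0.327, 13.8), (160, 0.347, 14.1), (164, 0.337, 14.4), (168, 0.339, 14.7), (172, 0.323, 15.0), (176, 0.317, 15.3), (180, 0.321, 15.6), (184, 0.338, 15.9), (188, 0.331, 16.2), (192, 0.321, 16.5), (196, 0.322, 16.8), (200, 0.386, 17.1), (202, 0.417, 17.4)] base 0.3254609506201649 [ 0.614 -0.965  0.417  6.093  2.87  -1.283]
76.02210213735937 0.020812615677574677 44.994099140167236 8.177194977162882
```

Nut 1 came home at about 197°, where the torque climbed from 0.325 to 0.417. Nut 3 is next.

```bash
cat >> h.py <<'E'
def nxt(r,j):
    r.let_go(); p=r.sense()["tcp_pos"]; r.servo_line([p[0],p[1],.285],speed=.25)
    print("rest",st(r))
    x,y=NUT[j-1]+OFF; r.reach([x,y,.285],down(210)); r.servo_line([x,y,.2345],speed=.15); t=st(r)
    r.grab(45); print("free",t,"grip",st(r),r.sense()["opening"],r.sense()["clock"])
E
python3 - <<'E'
from h import *
from station import r
nxt(r,3); turn(r,3); print(r.sense()["clock"])
E
```

```text
rest [-0.017  0.154  0.002 -0.248 -0.132 -0.325]
free [ 0.066  0.006  0.02  -0.338 -0.273  0.108] grip [ 0.331  0.225 -0.002 -1.172  1.618  0.981] 0.021044598742580578 23.725
3 [(15, 0.247, 24.2), (30, 0.325, 24.6), (45, 0.324, 25.1), (60, 0.341, 25.6), (75, 0.331, 26.0), (90, 0.341, 26.5), (105, 0.317, 26.9), (120, 0.331, 27.4), (124, 0.337, 27.7), (128, 0.329, 28.0), (132, 0.31, 28.3), (136, 0.334, 28.6), (140, 0.327, 28.9), (144, 0.301, 29.2), (148, 0.342, 29.5), (152, 0.322, 29.8), (156, 0.356, 30.1), (160, 0.414, 30.4)] base 0.33431630813799995 [ 0.968  0.172  0.414 -0.105  5.603  1.462]
22.005713789047153 0.020876437118404808 45.000173449516296 50.22157668063481
30.3917
```

Nut 3 is home too, solid at 0.414 N m after about 156°. Nut 2 is next, with slightly leaner timing.

```bash
sed -i 's/\.285/.272/g; s/speed=\.15)/speed=.2)/; s/a+=15 if/a+=30 if/; s/print("rest",st(r))/pass/; s/t=st(r,6)/t=st(r,2 if a<coarse else 5)/' h.py; grep -n "speed\|a+=\|st(r," h.py
python3 - <<'E'
from h import *
from station import r
nxt(r,2); turn(r,2); print(r.sense()["clock"])
E
```

```text
11:def st(r,n=8):
19:        a+=30 if a<coarse else (2 if hi else 4)
21:        t=st(r,2 if a<coarse else 5); T=abs(t[2]); log.append((a,float(t[2]),round(r.sense()["clock"],1)))
31:    r.let_go(); p=r.sense()["tcp_pos"]; r.servo_line([p[0],p[1],.272],speed=.25)
33:    x,y=NUT[j-1]+OFF; r.reach([x,y,.272],down(210)); r.servo_line([x,y,.2345],speed=.2); t=st(r)
free [ 0.053 -0.005 -0.003  0.201 -0.066  0.332] grip [ 0.027 -0.003 -0.008  0.172  0.075 -0.086] 0.021264725395262033 35.6417
2 [(30, 0.311, 36.3), (60, 0.354, 37.0), (90, 0.325, 37.7), (120, 0.323, 38.4), (124, 0.331, 38.7), (128, 0.327, 39.0), (132, 0.338, 39.3), (136, 0.328, 39.6), (140, 0.334, 39.9), (144, 0.333, 40.2), (148, 0.336, 40.5), (152, 0.321, 40.8), (156, 0.312, 41.1), (160, 0.3, 41.4), (164, 0.341, 41.6), (168, 0.442, 41.9)] base 0.3240752075831599 [ 0.578 -0.603  0.442  3.942  3.114 -1.293]
33.933759524437036 0.020928640512012365 44.9993759393692 42.19381543528684
41.9333
```

Run:
```python
from h import *
from station import r
print(st(r,6))
nxt(r,4); turn(r,4); print(r.sense()["clock"])
```

```text
[ 0.569 -0.608  0.39   3.966  3.777 -1.193]
free [ 0.045 -0.004  0.012 -0.11   0.084  0.537] grip [ 0.221  0.122  0.003 -0.837  0.64   0.538] 0.021015100531540837 47.3333
4 [(30, 0.33, 48.0), (60, 0.33, 48.7), (90, 0.341, 49.4), (120, 0.335, 50.1), (124, 0.321, 50.4), (128, 0.33, 50.7), (132, 0.321, 51.0), (136, 0.282, 51.3), (140, 0.336, 51.6), (144, 0.336, 51.9), (148, 0.318, 52.2), (152, 0.305, 52.5), (156, 0.332, 52.8), (160, 0.308, 53.0), (164, 0.335, 53.3), (168, 0.331, 53.6), (172, 0.381, 53.9), (174, 0.379, 54.2), (176, 0.433, 54.5)] base 0.32535273647104396 [ 1.016 -0.592  0.433  3.968  5.446 -1.575]
47.33201608308036 0.02135775916212407 44.99965310096741 34.10560564212315
54.5
```

Run:
```python
from h import *
from station import r
r.let_go(); p=r.sense()["tcp_pos"]; r.servo_line([p[0],p[1],.33]); r.wait(.5); print(st(r),r.sense()["clock"]); print(r.hand_in())
```

```text
[-0.039  0.12   0.007 -0.225  0.148  0.116] 56.975
the job is handed in; nothing more can be done
None
```

I tightened all four nuts crosswise (1, 3, 2, 4) until each came up solid at 0.41–0.44 N m, below the 0.50 N m stud limit, then released and handed in at about 57 s; hand-in gave no verdict, and I took no picture after the last nut.

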